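Fit the bayonet filter and close the hold-down strap

TASK

Fit the blue vacuum filter into its round housing: stand it in the mouth with its two yellow lugs resting on the steel rim beside the notches, then turn it while pressing only lightly until it drops in, and turn it on clockwise (seen from above) as far as it goes so that the lugs lock under the rim. Then let go and swing the red hold-down strap fully down over the filter, without disturbing the other things on the table.

Things in the scene. Friction and masses are not known exactly. Their poses are not given: they have to be found in the camera images.
- filter_mid (a point): Centre, half-way up, of the loose blue filter cartridge (about 250 g), 90 mm tall, upright at first; z up. Round body 58 mm across, 58 mm tall, chamfered foot. Two yellow lugs at its own +x and -x reach 38 mm from the axis, are 14 mm wide and 8 mm high; their undersides are 15 mm below this point. A half turn changes nothing.
- filter_grip (a point): Centre of the ribbed blue grip bar on top of the filter, 29 mm above filter_mid, same axes. The bar is 52 mm long (its x, in line with the lugs), 18 mm thick (its y) and 32 mm tall.
- housing_mouth (a point): Centre of the top of the steel rim of the fixed round housing, 68 mm above the table; z up, x through the two notches, +y toward the strap hinge. Rim 104 mm across; throat 62 mm wide. Notches at +x and -x (white dots), each 20 mm wide, open outward to 42 mm from the axis. With its lugs resting on the rim the filter has filter_mid 15 mm above this point.
- housing: The fixed housing, origin under the pot on the table, same axes as housing_mouth. When the filter drops in it stands on the floor with filter_mid 7 mm below housing_mouth. The lugs then turn under the rim (4 mm clear) only clockwise from above (+x toward -y), to a stop 45 degrees past the notches (red dots). No springs; only friction resists.
- strap_hinge (a point): Middle of the strap's hinge axis, fixed to the housing on its +y side, 105 mm from the mouth's centre and 114 mm above the table; same axes as the housing, the hinge axis is its x.
- strap_end (a point): Middle of the free end of the red hold-down strap, 165 mm from the hinge axis. The strap is 40 mm wide and 5 mm thick; it stays at any angle where it is left; 1 to 2 N at its end moves it.
- strap (a joint): Angle of the strap, rad: 0 is closed (lying level over the housing toward the housing's -y, 3 mm clear of a filter that has dropped in), 1.57 upright, 1.95 fully open, leaning away from the housing. It starts open.
- glue_bottle: Bystander: small red bottle with a pointed cap, 24x36x92 mm, standing; origin at its underside.
- suction_cup: Bystander: orange-brown bellows suction cup, 62 mm wide, 48 mm tall; origin at its underside.
- tape: Bystander: yellow tape measure, 36x80x62 mm; origin at its underside.
- tape_roll: Bystander: roll of grey tape lying flat, 107 mm wide, 48 mm tall; origin at its underside.

How it is judged:
On the way, in this order (a step that is already met when the one before it is completed fails the run):
1. the filter stands in the mouth with its lugs resting on the rim, beside the notches (horizontal distance between filter_mid and housing_mouth below 0.006 m and z of filter_mid in the frame of housing_mouth between 0.011 and 0.0185 m and angle between the x axis of filter_mid and the x axis of housing_mouth, either way round above 0.12 rad and contact force between filter and housing above 0.5 N), for 0.1 s.
2. the filter has dropped in (horizontal distance between filter_mid and housing_mouth below 0.006 m and z of filter_mid in the frame of housing_mouth below -0.003 m), for 0.1 s.
3. the filter is turned clockwise under the rim to its stop (angle between the x axis of filter_mid and the x axis of housing_mouth, either way round above 0.65 rad and z of filter_mid in the frame of housing_mouth below -0.002 m), for 0.1 s.
4. the strap is swung down over the filter (value of joint strap below 0.08 rad), for 0.1 s.
At the end, for the whole second after the job is handed in: The filter stands upright (within 0.1 rad) on the housing's floor (within 4 mm), centred in the mouth within 6 mm, its lugs turned at least 34 degrees past the notches under the rim, and the strap is closed to within 0.08 rad (all of step 2 and angle between filter_mid's own z axis and vertical below 0.1 rad and angle between the x axis of filter_mid and the x axis of housing_mouth, either way round above 0.6 rad and value of joint strap below 0.08 rad); the robot touches nothing.
It fails at once if the filter is pressed hard on the rim: more than 60 N between it and the housing while its lugs stand on the rim (contact force between filter and housing above 60 N and z of filter_mid in the frame of housing_mouth above 0.011 m and horizontal distance between filter_mid and housing_mouth below 0.02 m).
It fails at once if a bystander is shifted by more than 3 cm (distance of any of glue_bottle, suction_cup, tape, tape_roll from where it was at the start of the episode above 0.03 m).
It also fails if it takes over 67 s, if anything falls off the work surface, if the arm or the gripper's body presses on something with over 40 N, if the wrist force passes 120 N, or if a joint passes its speed limit or range.

ROBOT

A 6-joint arm with a two-finger parallel gripper is mounted at the origin on a cart in front of the work surface, level with it; the furniture and walls round the work are solid. World frame = base frame: x ahead of the robot, y to its left, z up, the work surface at z = 0. Lengths are in m, angles in rad, forces in N, time in s.
With the tool pointing down it reaches from about 0.35 to 0.775 m from the base axis. Payload 7.3 kg.
Tool frame: the origin (TCP) lies at the very end of the fingers, on their centre line; the grasp point (between the pads) lies 19 mm behind it; z points along the fingers, y is the direction in which the jaws open and shut (so a half turn about z gives the same grasp; the last joint's range is limited). The gripper opens to 92 mm and grips with 3 to 60 N. Pads are 19 mm wide; open, the fingers measure 130 mm over their backs; the gripper's body (75 mm by 190 mm) begins 47 mm behind the grasp point.
Start: joints at [1.004, 0.342, 1.524, -0, 1.275, -0.146], TCP at [0.214, 0.479, 0.227] pointing down, gripper open.
Joint ranges: [-2.53, 2.53], [-0.77, 2.02], [0.04, 2.7], [-1, 4.14], [0.28, 2.66], [-3.11, 3.11]. Speed limits (rad/s): [2.57, 2.57, 3.14, 3.14, 3.14, 3.14].

INTERFACE

Orientations are given as [roll, pitch, yaw] about the fixed x, y, z axes, in that order (R = Rz(yaw) Ry(pitch) Rx(roll)).
In Python, from cell import observe, read_camera, camera_info, hand_in gives the robot as it stands.
- The arm moves only by the tool jog_arm, never from a script. Its argument "rows" is one flat list of numbers, 5 for each row, row after row: the finger opening in mm, from 0 to 91.8, then the shift along the tool's x, y, z in mm, then the turn about the tool's z in degrees. In form: [gripper, tx, ty, tz, roll, gripper, tx, ty, tz, roll, ...]. A call has 1 to 20 rows; each row shifts and turns the commanded pose from where the row before left it, along the tool's axes as they then stand; what a row does not reach is not made up. A row lasts 1/10 s, in which the tool goes at most 50 mm and 8.59 degrees, less where a joint would pass 70% of its speed; a pose out of reach is approached as far as the arm can. A call with a gripper value outside its range is refused whole. The fingers move at their own pace and stop on an object; "grip_force" is the grip in N (left out, the last holds). Time passes only in rows, so rows that do not move let the fingers close. It gives the time, the measured TCP pose, the force and the opening at its end, in the units of the state.
- observe(): the state, without advancing time (a new reading comes with each control period).
- read_camera(name): name is "side" or "top"; returns (picture, depth): 480x640x3 uint8, red, green, blue; 480x640 float32, m along the optical axis (not along the pixel's ray), 0 where there is no reading.
- camera_info(name): a dict with "fx", "fy", "cx", "cy" (pixels), "extrinsics" (4x4, takes a point from camera to world coordinates). Camera axes: x right, y up, looking along -z (the intrinsics and any distortion apply to the point x, -y, -z); pixel columns grow to the right and rows downward; lengths in m; the calibration is good to about 2 mm. A picture is of the moment at which its call begins. camera_info takes no time and is no camera call.
- hand_in(): hands the job in, once; it reports no verdict.
The state is a dict: "time": time; "qpos": joint angles; "qvel": joint speeds; "joint_efforts": joint torques, N m; "tool_pos": TCP position; "tool_rot": TCP orientation; "contact_force": force on the tool from outside, world axes, zero at the start; "torque": the same for the moment, N m; "opening": finger opening in m.
Only numpy, scipy, OpenCV 4.12 (cv2) and the standard library are available. Lean on these libraries where they do the work, as an engineer would, in place of code of your own. Each camera call takes 0.05 s, during which the arm holds its last target. There are 200 camera calls.

## Working session

There is one attempt and no reset: what is moved stays moved. The work goes in short steps, Python scripts to look and compute and a tool call to move; the robot and the scene stay as the last step left them, time stands still between calls to the robot, and variables do not carry over. Pictures are saved under pics/ and viewed, about 8 in all and at most 12, crops included, and the job is handed in when it is done.

Besides the shell and the picture viewer there is one more tool, called after "Emit:" as a command line: name --argument value ..., lists and objects as JSON in quotes. jog_arm: Moves the arm, as the interface text tells. Its arguments: {"type":"object","properties":{"rows":{"type":"array","items":{"type":"number"}},"grip_force":{"type":"number"}},"required":["rows"]}

```bash
mkdir -p pics; ls; cat > h.py <<'E'
import numpy as np, cv2
from cell import observe, read_camera, camera_info, hand_in
def look(n, tag=None):
    im,d=read_camera(n)
    if tag: cv2.imwrite(f'pics/{tag}.png', cv2.cvtColor(im,cv2.COLOR_RGB2BGR))
    np.savez(f'last_{n}.npz',im=im,d=d)
    return im,d
def cloud(n,d):
    c=camera_info(n); v,u=np.mgrid[0:480,0:640]
    P=np.stack([(u-c['cx'])/c['fx']*d,-(v-c['cy'])/c['fy']*d,-d],-1)
    E=np.array(c['extrinsics']); return P@E[:3,:3].T+E[:3,3]
E
python3 - <<'E'
from h import *
for n in('top','side'):
    look(n,n+'0'); print(camera_info(n))
print(observe())
E
```

```text
pics
{'fx': 603.3406511693227, 'fy': 603.3406511693227, 'cx': 310.18014983696764, 'cy': 245.95782602176408, 'extrinsics': array([[-0.00508046,  0.99576717, -0.09177111,  0.45858829],
       [-0.99992916, -0.00407083,  0.0111854 ,  0.00335904],
       [ 0.01076447,  0.09182144,  0.9957173 ,  1.25984306],
       [ 0.        ,  0.        ,  0.        ,  1.        ]])}
{'fx': 495.8707943932603, 'fy': 495.8707943932603, 'cx': 322.3054698662121, 'cy': 241.92617967519539, 'extrinsics': array([[ 0.80140566,  0.27082982, -0.53329183,  0.04884535],
       [-0.59779716,  0.39202572, -0.69925274, -0.66782297],
       [ 0.01968562,  0.87918544,  0.47607293,  0.53735959],
       [ 0.        ,  0.        ,  0.        ,  1.        ]])}
{'time': 0.1, 'qpos': array([ 1.00399619e+00,  3.42644586e-01,  1.52489768e+00,  4.19242601e-06,
        1.27537952e+00, -1.45971551e-01]), 'qvel': array([-0.00012551, -0.00123387, -0.00188575, -0.00079918,  0.00038519,
       -0.00012741]), 'joint_efforts': array([ 1.21672088e-03, -4.32005346e+01, -2.44696820e+01,  7.18080369e-02,
        5.26685861e-02, -7.35599929e-05]), 'tool_pos': array([0.21424863, 0.4789151 , 0.22612715]), 'tool_rot': array([-3.14027824e+00, -1.97294330e-04,  2.72076271e+00]), 'contact_force': array([-0.29002155, -0.24833635, -0.26888995]), 'torque': array([-0.04523544, -0.02069422, -0.00824088]), 'opening': 0.09181858761492787}
```

View pics/top0.png

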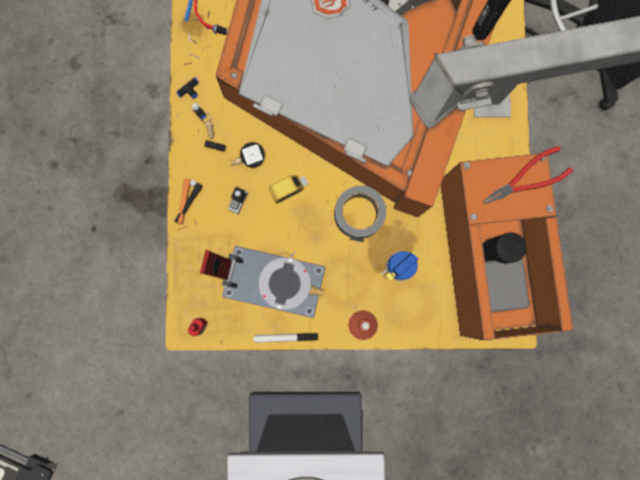

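View pics/side0.png

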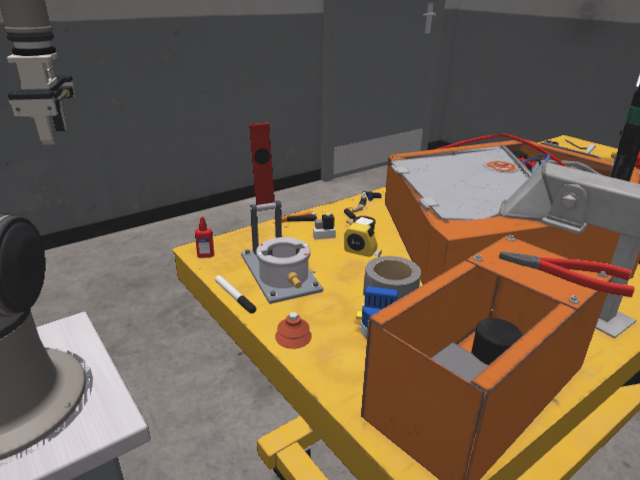

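The top view shows the filter at about (403,265), the housing rim centred near (285,283), and the strap leaning left at about (216,263). The suction cup (363,324) and bottle (197,326) are nearby. Next I'll measure these with masks and depth.

```bash
python3 - <<'E'
from h import *
z=np.load('last_top.npz'); im,d=z['im'],z['d']; P=cloud('top',d)
np.set_printoptions(precision=4,suppress=True)
hsv=cv2.cvtColor(im,cv2.COLOR_RGB2HSV); H,S,V=[hsv[...,i].astype(int) for i in range(3)]
v,u=np.mgrid[0:480,0:640]
def box(a,b,c,e): return (u>=a)&(u<=b)&(v>=c)&(v<=e)
blue=(H>95)&(H<125)&(S>120)&box(380,430,240,290)
print('blue',blue.sum(),'z',np.percentile(P[blue][:,2],[5,25,50,75,95]))
q=P[blue]; top=q[q[:,2]>0.08]; print('bar', cv2.minAreaRect((top[:,:2]*1000).astype(np.float32)), top.mean(0), len(top))
body=q[(q[:,2]>.045)&(q[:,2]<.07)]; print('body',cv2.minEnclosingCircle((body[:,:2]*1000).astype(np.float32)),len(body))
lug=(~blue)&box(380,430,240,290)&(P[...,2]>.03)&(P[...,2]<.05)
print('lug',[(a,b,P[b,a],im[b,a]) for b,a in zip(*np.where(lug))][:12])
rim=box(255,320,250,315)&(P[...,2]>.06)&(P[...,2]<.076)
r=P[rim]; print('rim',len(r),np.median(r[:,2]),cv2.minEnclosingCircle((r[:,:2]*1000).astype(np.float32)))
b=box(235,330,245,320)
print('base', cv2.minAreaRect((P[b&(P[...,2]>.004)&(P[...,2]<.02)][:,:2]*1000).astype(np.float32)))
for nm,m in(('red',((H<8)|(H>172))&(S>110)&box(255,318,250,315)),('white',(S<30)&(V>225)&box(255,320,250,318))):
    n,l,st,c=cv2.connectedComponentsWithStats(m.astype(np.uint8))
    for i in range(1,n): print(nm,c[i],st[i,4],P[l==i].mean(0))
st=((H<8)|(H>172))&(S>110)&box(190,245,240,285); print('strap',P[st].min(0),P[st].max(0))
for n,bb,c in(('cup',(340,385,305,345),1),('bottle',(180,215,310,340),1)):
    m=box(*bb)&(P[...,2]>.015); print(n,P[m].min(0),P[m].max(0))
crop=im[235:345,185:430]; cv2.imwrite('pics/crop.png',cv2.cvtColor(cv2.resize(crop,None,fx=3.2,fy=3.2,interpolation=cv2.INTER_CUBIC),cv2.COLOR_RGB2BGR))
E
```

```text
blue 592 z [0.0542 0.0572 0.0602 0.0885 0.0922]
bar ((530.0310668945312, -194.53294372558594), (18.573862075805664, 47.855247497558594), 41.19432830810547) [ 0.5301 -0.194   0.0892] 235
body ((530.6609497070312, -194.85325622558594), 27.820423126220703) 340
lug [(np.int64(413), np.int64(251), array([ 0.5601, -0.2198,  0.0373]), array([215, 184,  86], dtype=uint8)), (np.int64(414), np.int64(251), array([ 0.56  , -0.2218,  0.0378]), array([216, 181,  87], dtype=uint8)), (np.int64(411), np.int64(252), array([ 0.5584, -0.2164,  0.0333]), array([149, 129,  82], dtype=uint8)), (np.int64(412), np.int64(252), array([ 0.5576, -0.2167,  0.0426]), array([178, 161,  94], dtype=uint8)), (np.int64(414), np.int64(252), array([ 0.5583, -0.2224,  0.0339]), array([221, 195,  96], dtype=uint8)), (np.int64(415), np.int64(253), array([ 0.5563, -0.2245,  0.0332]), array([218, 190,  95], dtype=uint8)), (np.int64(392), np.int64(254), array([ 0.5547, -0.1779,  0.0304]), array([143, 127, 110], dtype=uint8)), (np.int64(393), np.int64(254), array([ 0.5541, -0.1787,  0.0383]), array([132, 130, 136], dtype=uint8)
[... 250 characters left out ...]
[ 0.5518, -0.2277,  0.038 ]), array([218, 185,  91], dtype=uint8)), (np.int64(391), np.int64(256), array([ 0.5496, -0.1738,  0.0435]), array([ 85,  93, 111], dtype=uint8))]
rim 1298 0.0677368590615729 ((496.217529296875, 40.62664031982422), 52.06890869140625)
base ((498.7835388183594, 46.98750686645508), (197.45953369140625, 155.45252990722656), 89.82295227050781)
red [305.  270.5] 2 [0.5197 0.0005 0.0695]
red [264. 296.] 1 [0.4699 0.0813 0.0685]
white [290.   259.75] 4 [0.541  0.03   0.0701]
white [278.8 306.4] 5 [0.4494 0.0522 0.0677]
strap [0.4586 0.0034 0.1342] [0.5413 0.1696 1.2598]
cup [ 0.386  -0.1446  0.0159] [0.4586 0.0034 1.2598]
bottle [0.3941 0.0034 0.0153] [0.4586 0.2322 1.2598]
```

View pics/crop.png

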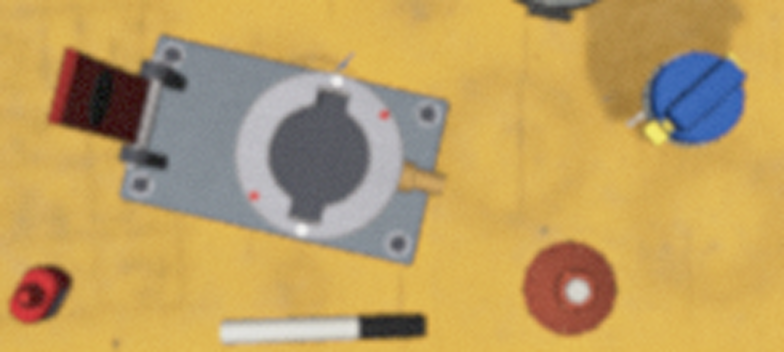

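Measured so far:
- The mouth is at (0.496, 0.041) with a yaw of about -13.5°. White and red dots agree on this.
- The filter is at (0.530, -0.1945), with its bar axis at about -49°.

I'll move above the filter.

Emit:
jog_arm --rows '[60,-28,-24,0,0,60,-28,-24,0,0,60,-28,-24,0,0,60,-28,-24,0,0,60,-28,-24,0,0,60,-28,-24,0,0,60,-28,-24,0,0,60,-28,-24,0,0,60,-28,-24,0,0,60,-28,-24,0,0,60,-28,-24,0,0,60,-28,-24,0,0,60,-28,-24,0,0,60,-28,-24,0,0,60,-28,-24,0,0,60,-28,-24,0,0,60,-28,-24,0,0,60,-28,-24,0,0,60,-28,-24,0,0,60,-28,-24,0,0]' --grip_force 30

```text
time: 2.1
tool_pos: [0.5297, -0.189, 0.2262]
tool_rot: [3.141, -0.001, 2.721]
contact_force: [1.3, -0.2, -0.2]
opening: 0.0594
```

Emit:
jog_arm --rows '[50,0,0,0,8,50,0,0,0,8,50,0,0,0,8,50,0,0,0,0.9,50,0,0,0,0]'

```text
time: 2.6
tool_pos: [0.5294, -0.1876, 0.2264]
tool_rot: [-3.141, -0.001, 2.289]
contact_force: [0.1, -0.1, 0.6]
opening: 0.0499
```

```bash
cat >> h.py <<'E'
def togo(x,y,z,deg):
    """remaining shift in tool axes (mm) and turn (deg, line angle of tool x) from the measured pose"""
    from scipy.spatial.transform import Rotation as R
    s=observe(); r=R.from_euler('xyz',s['tool_rot']).as_matrix()
    a=np.degrees(np.arctan2(r[1,0],r[0,0])); t=(a-deg+90)%180-90
    print('t %.2f'%s['time'],'pos',np.round(s['tool_pos'],4),'yaw %.2f'%a,'go',np.round(r.T@(np.array([x,y,z])-s['tool_pos'])*1000,1),'turn %.2f'%t,'F',np.round(s['contact_force'],1),'open %.4f'%s['opening'])
E
python3 - <<'E'
from h import *
look('side','side1'); togo(.530,-.1945,.062,-49)
E
```

```text
t 2.65 pos [ 0.5294 -0.1875  0.2265] yaw 131.18 go [ -5.7  -4.1 164.5] turn 0.18 F [ 0.8 -0.5 -0.8] open 0.0501
```

```bash
python3 - <<'E'
from h import *
d=np.load('last_top.npz')['d']; P=cloud('top',d)
m=(d>0)&(P[...,2]>.12)&(P[...,2]<.5)&(np.hypot(P[...,0]-.53,P[...,1]+.1945)<.2)
q=P[m]; i=np.argmin(np.hypot(q[:,0]-.53,q[:,1]+.1945)); print(len(q),q[i], q[:,1].max(), q[:,2].max())
r=q-[.53,-.1945,0]; a=r[:,:2]@[.755,.656]; b=r[:,:2]@[-.656,.755]
k=(abs(a)<.125)&(abs(b)<.065); print(k.sum(), np.c_[a,b,q[:,2]][k][:10])
E
```

```text
7434 [ 0.53851851 -0.30165219  0.13335844] -0.11055312050545842 0.19148476528294345
235 [[-0.09535814 -0.0641529   0.15615751]
 [-0.09714044 -0.06490979  0.1295513 ]
 [-0.09663669 -0.0636956   0.14087291]
 [-0.09762739 -0.06473823  0.14240984]
 [-0.09750265 -0.06410721  0.15105875]
 [-0.09787378 -0.0642263   0.15643831]
 [-0.09866626 -0.06498014  0.15908635]
 [-0.09849297 -0.06429311  0.16774687]
 [-0.09883094 -0.06437538  0.17310907]
 [-0.09823873 -0.06365563  0.12328451]]
```

Emit:
jog_arm --rows '[50,-3,-2,0,0,50,-2.7,-2,0,0,50,0,0,0,0,50,0,0,0,0]'

```text
time: 3.05
tool_pos: [0.5302, -0.1947, 0.2267]
tool_rot: [3.142, -0.0, 2.286]
contact_force: [-0.2, -0.1, -0.4]
opening: 0.05
```

```bash
python3 - <<'E'
from h import *
togo(.530,-.1945,.062,-49)
im,d=look('side')
cv2.imwrite('pics/side2.png',cv2.cvtColor(cv2.resize(im[150:380,300:500],None,fx=2.5,fy=2.5,interpolation=cv2.INTER_CUBIC),cv2.COLOR_RGB2BGR))
E
```

```text
t 3.05 pos [ 0.5302 -0.1947  0.2267] yaw 131.00 go [  0.3  -0.  164.7] turn -0.00 F [-0.2 -0.1 -0.4] open 0.0500
```

View pics/side2.png

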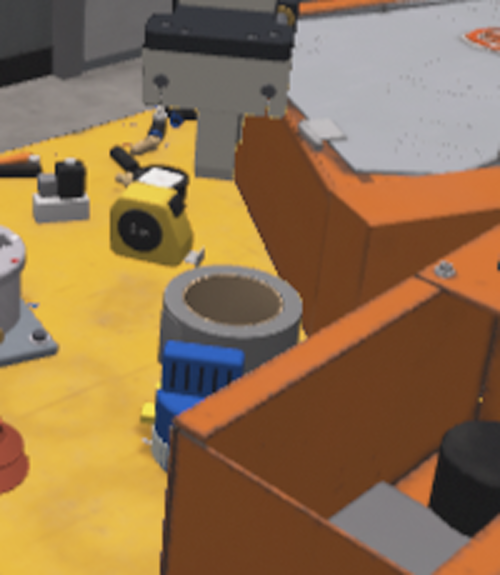

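The gripper hangs above the filter (bar at roughly (205,365) in the crop). The bin corner clears the gripper body by about 27 mm, so I'll go down and grip.

Emit:
jog_arm --rows '[50,0,0,15,0,50,0,0,15,0,50,0,0,15,0,50,0,0,15,0,50,0,0,15,0,50,0,0,15,0,50,0,0,15,0,50,0,0,15,0,50,0,0,12,0,50,0,0,10,0,50,0,0,10,0,50,0,0,7,0,50,0,0,4,0,50,0,0,0,0]'

```text
time: 4.5
tool_pos: [0.5301, -0.1945, 0.0633]
tool_rot: [-3.141, -0.001, 2.286]
contact_force: [-0.2, 1.2, -0.7]
opening: 0.0501
```

Emit:
jog_arm --rows '[10,0,0,0,0,10,0,0,0,0,10,0,0,0,0,10,0,0,0,0,10,0,0,0,0,10,0,0,0,0,10,0,0,0,0]'

```text
time: 5.2
tool_pos: [0.5303, -0.1946, 0.0639]
tool_rot: [3.141, 0.0, 2.286]
contact_force: [-0.6, 0.1, 1.6]
opening: 0.0179
```

```bash
python3 - <<'E'
from h import *
togo(.530,-.1945,.062,-49)
E
```

```text
t 5.20 pos [ 0.5303 -0.1946  0.0639] yaw 130.99 go [ 0.3 -0.2  1.9] turn -0.01 F [-0.6  0.1  1.6] open 0.0179
```

Emit:
jog_arm --rows '[10,0,0,-6,0,10,0,0,-12,0,10,0,0,-15,0,10,0,0,-15,0,10,0,0,-15,0,10,0,0,-15,0,10,0,0,-15,0,10,0,0,-12,0,10,0,0,-5,0]'

```text
time: 6.1
tool_pos: [0.5307, -0.1948, 0.1754]
tool_rot: [3.141, 0.002, 2.286]
contact_force: [0.5, -1.2, -3.4]
opening: 0.0181
```

Emit:
jog_arm --rows '[10,9,6,0,0,10,18,11,0,0,10,22,14,0,0,10,22,14,0,0,10,22,14,0,0,10,22,14,0,0,10,22,14,0,0,10,22,14,0,0,10,18,13,0,0,10,13,9,0,0,10,10,6,0,0]'

```text
time: 7.2
tool_pos: [0.4954, 0.0427, 0.173]
tool_rot: [-3.141, -0.001, 2.287]
contact_force: [-0.0, -0.1, -3.0]
opening: 0.018
```

Emit:
jog_arm --rows '[10,0,0,0,-5,10,0,0,0,-7,10,0,0,0,-8,10,0,0,0,-8,10,0,0,0,-8,10,0,0,0,-7,10,0,0,0,-5,10,0,0,0,-2.5,10,0,0,0,0,10,0,0,0,0]'

```text
time: 8.2
tool_pos: [0.496, 0.0411, 0.1734]
tool_rot: [3.141, -0.001, -3.117]
contact_force: [-1.0, -0.2, -3.1]
opening: 0.0175
```

```bash
python3 - <<'E'
from h import *
togo(.496,.0408,.1015,1.5)
im,d=look('side')
cv2.imwrite('pics/side3.png',cv2.cvtColor(cv2.resize(im[120:320,180:400],None,fx=3,fy=3,interpolation=cv2.INTER_CUBIC),cv2.COLOR_RGB2BGR))
E
```

```text
t 8.20 pos [0.496  0.0411 0.1734] yaw -178.59 go [-0.  -0.3 71.9] turn -0.09 F [-1.  -0.2 -3.1] open 0.0175
```

View pics/side3.png

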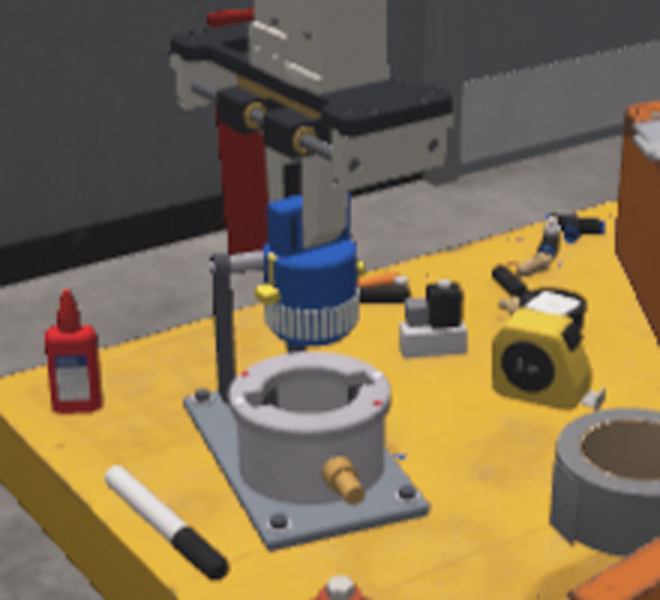

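The filter hangs upright and centred over the mouth in this view (crop columns ~311 and ~310). I'll check both axes numerically with the side depth.

```bash
python3 - <<'E'
from h import *
from scipy.optimize import least_squares
z=np.load('last_side.npz'); im,d=z['im'],z['d']; P=cloud('side',d)
hsv=cv2.cvtColor(im,cv2.COLOR_RGB2HSV); near=np.hypot(P[...,0]-.496,P[...,1]-.041)<.08
def fit(m,r):
    q=P[m][:,:2]; f=least_squares(lambda c:np.hypot(*(q-c).T)-r,[.496,.041],loss='soft_l1',f_scale=.001); print(len(q),np.round(f.x,4),'res',np.std(f.fun))
b=near&(hsv[...,0]>95)&(hsv[...,0]<125)&(hsv[...,1]>120)
print(np.percentile(P[b][:,2],[1,99]))
fit(b&(P[...,2]>.128)&(P[...,2]<.160),.029)
fit(near&(P[...,2]>.03)&(P[...,2]<.058)&(np.hypot(P[...,0]-.496,P[...,1]-.041)>.045),.052)
y=near&(hsv[...,0]>20)&(hsv[...,0]<34)&(hsv[...,1]>150)&(P[...,2]>.11)
n,l,st,c=cv2.connectedComponentsWithStats(y.astype(np.uint8))
for i in range(1,n):
    if st[i,4]>3: print('lug',st[i,4],np.median(P[l==i],0))
E
```

```text
[0.11286987 0.20026318]
273 [0.4978 0.0425] res 0.0012393253706692864
620 [0.4984 0.0446] res 0.008424857606553359
lug 5 [0.53115328 0.0354848  0.14344566]
lug 36 [0.46248029 0.03778807 0.1456151 ]
```

Emit:
jog_arm --rows '[10,0,0,8,0,10,0,0,10,0,10,0,0,10,0,10,0,0,8,0,10,0,0,5,0,10,0,0,4,0,10,0,0,3,0,10,0,0,2,0,10,0,0,2,0]'

```text
time: 9.15
tool_pos: [0.4962, 0.0409, 0.1217]
tool_rot: [-3.141, -0.0, -3.115]
contact_force: [-1.7, -1.4, -1.8]
opening: 0.0178
```

Emit:
jog_arm --rows '[10,0,0,3,0,10,0,0,3,0,10,0,0,3,0,10,0,0,3,0,10,0,0,0,0]'

```text
time: 9.65
tool_pos: [0.4961, 0.041, 0.1092]
tool_rot: [3.141, -0.001, -3.116]
contact_force: [-1.9, -0.7, -4.8]
opening: 0.0174
```

Emit:
jog_arm --rows '[10,0,0,2,0,10,0,0,2,0,10,0,0,1.5,0,10,0,0,0.8,0,10,0,0,0,0]'

```text
time: 10.15
tool_pos: [0.4962, 0.041, 0.1032]
tool_rot: [3.142, -0.001, -3.116]
contact_force: [-3.9, -2.6, -2.1]
opening: 0.0177
```

Emit:
jog_arm --rows '[10,0,0,0.5,0,10,0,0,0.5,0,10,0,0,0.3,0,10,0,0,0,0]'

```text
time: 10.55
tool_pos: [0.4962, 0.041, 0.1021]
tool_rot: [-3.142, -0.0, -3.115]
contact_force: [-4.0, -2.6, -0.7]
opening: 0.0178
```

Emit:
jog_arm --rows '[10,0,0,0.5,0,10,0,0,0.5,0,10,0,0,0,0]'

```text
time: 10.85
tool_pos: [0.4962, 0.0409, 0.1018]
tool_rot: [-3.141, -0.0, -3.115]
contact_force: [-7.6, -2.4, 6.3]
opening: 0.0179
```

Emit:
jog_arm --rows '[10,0,0,0.5,0,10,0,0,0.4,0,10,0,0,0,0]'

```text
time: 11.15
tool_pos: [0.4962, 0.0409, 0.1017]
tool_rot: [-3.141, 0.0, -3.115]
contact_force: [-10.0, -2.7, 14.1]
opening: 0.0179
```

Emit:
jog_arm --rows '[10,0.8,-0.3,-0.3,0,10,0,0,0,0,10,0,0,0,0]'

```text
time: 11.45
tool_pos: [0.4961, 0.0409, 0.1017]
tool_rot: [3.141, 0.002, -3.116]
contact_force: [-5.6, -0.0, 8.5]
opening: 0.0181
```

Emit:
jog_arm --rows '[10,0,0,0,3,10,0,0,0,3,10,0,0,0,3,10,0,0,0,0]'

```text
time: 11.85
tool_pos: [0.496, 0.0415, 0.1014]
tool_rot: [3.14, 0.001, 3.009]
contact_force: [-5.3, 2.2, 4.9]
opening: 0.0175
```

Emit:
jog_arm --rows '[10,0.3,0,0.3,2,10,0,0,0.3,2,10,0,0,0.3,2,10,0,0,0.3,0]'

```text
time: 12.25
tool_pos: [0.4961, 0.0411, 0.0995]
tool_rot: [3.141, 0.002, 2.905]
contact_force: [-1.5, 0.2, -2.3]
opening: 0.0182
```

Emit:
jog_arm --rows '[10,0,0,1,0,10,0,0,0.5,0,10,0,0,0,0]'

```text
time: 12.55
tool_pos: [0.4958, 0.0407, 0.0978]
tool_rot: [3.141, 0.001, 2.906]
contact_force: [-0.4, -0.1, -2.5]
opening: 0.018
```

It has dropped past the rim (z falling, no upward force). I'll lower it the remaining ~18 mm.

Emit:
jog_arm --rows '[10,0,0,2,0,10,0,0,3,0,10,0,0,3,0,10,0,0,3,0,10,0,0,3,0,10,0,0,0,0]'

```text
time: 13.15
tool_pos: [0.495, 0.0407, 0.0833]
tool_rot: [-3.142, -0.001, 2.906]
contact_force: [0.2, 0.0, -4.1]
opening: 0.0177
```

Emit:
jog_arm --rows '[10,0,0,1,0,10,0,0,1,0,10,0,0,0.8,0,10,0,0,0.5,0,10,0,0,0,0]'

```text
time: 13.65
tool_pos: [0.4953, 0.0407, 0.0805]
tool_rot: [3.142, -0.0, 2.906]
contact_force: [0.2, 0.7, -2.9]
opening: 0.0179
```

Emit:
jog_arm --rows '[10,0,0,0.6,0,10,0,0,0.3,0,10,0,0,0.3,0,10,0,0,0,0]'

```text
time: 14.05
tool_pos: [0.4955, 0.0407, 0.0799]
tool_rot: [3.141, 0.001, 2.906]
contact_force: [-2.0, -0.6, 5.2]
opening: 0.0175
```

Emit:
jog_arm --rows '[10,0,0,0,3,10,0,0,0,4,10,0,0,0,4,10,0,0,0,4,10,0,0,0,4,10,0,0,0,4,10,0,0,0,4,10,0,0,0,4,10,0,0,0,3,10,0,0,0,0]'

```text
time: 15.05
tool_pos: [0.4961, 0.0412, 0.0799]
tool_rot: [3.14, 0.001, 2.312]
contact_force: [1.1, 2.8, 4.8]
opening: 0.0174
```

```bash
python3 - <<'E'
from h import *
togo(.496,.0408,.0795,-58.5); print(observe()['torque'])
E
```

```text
t 15.05 pos [0.4961 0.0412 0.0799] yaw 132.46 go [-0.3 -0.3  0.4] turn 10.96 F [1.1 2.8 4.8] open 0.0174
[ 0.5901936   0.07648045 -0.02251144]
```

Emit:
jog_arm --rows '[10,0,0,0,3,10,0,0,0,3,10,0,0,0,2,10,0,0,0,2,10,0,0,0,1,10,0,0,0,1,10,0,0,0,0]'

```text
time: 15.75
tool_pos: [0.4957, 0.0409, 0.0799]
tool_rot: [3.141, 0.001, 2.104]
contact_force: [-0.7, 3.5, 6.4]
opening: 0.018
```

```bash
python3 - <<'E'
from h import *
togo(.496,.0408,.0795,-58.5); print(observe()['torque'])
E
```

```text
t 15.75 pos [0.4957 0.0409 0.0799] yaw 120.57 go [-0.2  0.2  0.4] turn -0.93 F [-0.7  3.5  6.4] open 0.0180
[0.45509815 0.09029248 0.3188602 ]
```

The tool has turned 46° and the stop torque has risen to 0.32 N m, so I'll release the filter, rise and square up for the strap.

Emit:
jog_arm --rows '[45,0,0,0,0,45,0,0,0,0,45,0,0,0,0,45,0,0,-5,0,45,0,0,-15,0,45,0,0,-25,0,45,0,0,-30,0,45,0,0,-30,0,45,0,0,-30,0,45,0,0,-30,0,45,0,0,-30,0,45,0,0,-20,0,45,0,0,-10,0,45,0,0,0,0]'

```text
time: 17.15
tool_pos: [0.4957, 0.0407, 0.3054]
tool_rot: [3.14, 0.001, 2.103]
contact_force: [0.2, 0.3, -1.1]
opening: 0.0454
```

Emit:
jog_arm --rows '[0,0,0,0,7,0,0,0,0,7,0,0,0,0,7,0,0,0,0,7,0,0,0,0,7,0,0,0,0,7,0,0,0,0,2,0,0,0,0,0]'

```text
time: 17.95
tool_pos: [0.4948, 0.0407, 0.3028]
tool_rot: [-3.139, 0.0, 1.335]
contact_force: [-0.1, 0.1, -0.4]
opening: 0.0002
```

```bash
python3 - <<'E'
from h import *
M=np.array([.4958,.041]); hy=np.array([.233,.972]); p=M+.205*hy
togo(*p,.305,76.5)
im,d=look('side'); cv2.imwrite('pics/side4.png',cv2.cvtColor(cv2.resize(im[100:320,180:400],None,fx=2.7,fy=2.7,interpolation=cv2.INTER_CUBIC),cv2.COLOR_RGB2BGR))
im,d=look('top'); P=cloud('top',d); S=cloud('side',np.load('last_side.npz')['d']); s=np.load('last_side.npz')['im']
hsv=cv2.cvtColor(s,cv2.COLOR_RGB2HSV)
m=((hsv[...,0]<8)|(hsv[...,0]>172))&(hsv[...,1]>110)&(S[...,2]>.13)&(np.hypot(S[...,0]-.53,S[...,1]-.18)<.12)
q=S[m]; print('strap',len(q),q.min(0),q.max(0)); t=q[q[:,2]>np.percentile(q[:,2],90)]; print(t.mean(0),'y_h',np.percentile((t[:,:2]-M)@hy,[5,95]), 'x_h',np.percentile((t[:,:2]-M)@[.972,-.233],[2,98]))
E
```

```text
t 17.95 pos [0.4948 0.0407 0.3028] yaw 76.48 go [205.4   0.8  -2.3] turn -0.02 F [-0.1  0.1 -0.4] open 0.0002
strap 1289 [0.49955245 0.1387532  0.13029164] [0.54283809 0.17186527 0.28196731]
[0.52225306 0.16353491 0.27634809] y_h [0.12204735 0.12869636] x_h [-0.0214038   0.01574312]
```

View pics/side4.png

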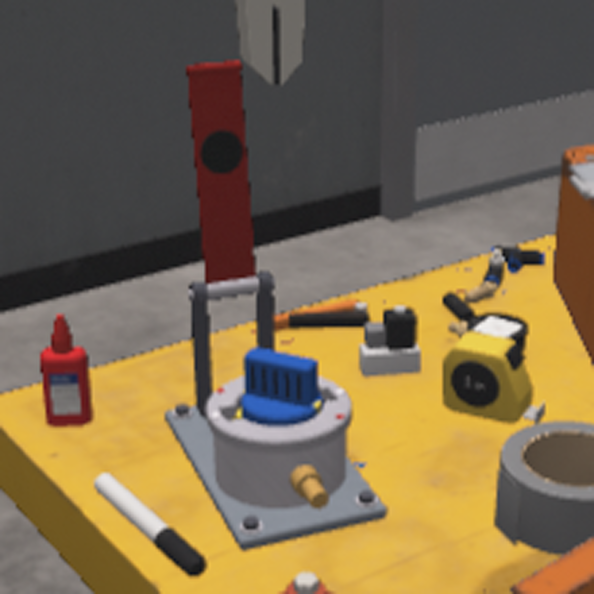

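The filter is seated with its bar toward the red dots. The strap stands nearly upright (end at y_h about 0.125, z about 0.28), so I'll pass over it, drop behind and push.

Emit:
jog_arm --rows '[0,10,0,-3,0,0,20,0,0,0,0,25,0,0,0,0,25,0,0,0,0,25,0,0,0,0,25,0,0,0,0,20,0,0,0,0,15,0,0,0,0,5,0,0,0,0,0,0,0,0,0,0,0,10,0,0,0,0,20,0,0,0,0,20,0,0,0,0,10,0,0,0,0,0,0]'

```text
time: 19.55
tool_pos: [0.5343, 0.2051, 0.2457]
tool_rot: [-3.139, 0.002, 1.334]
contact_force: [-0.3, -1.3, 0.1]
opening: 0.0004
```

```bash
python3 - <<'E'
import numpy as np
# tip path (y_h,z mm) for a tip corner 9.5 mm ahead in -y_h, contact at radius r on the back face
p=None
for th in np.radians([95,85,75,65,55,45,35,25,15,8,3,0,-2]):
    r=125 if th>1.2 else 140
    y=105-r*np.cos(th)+2.5*np.sin(th)+9.5; z=114+r*np.sin(th)+2.5*np.cos(th)
    print(round(np.degrees(th)),round(y,1),round(z,1))
E
python3 -c "
from h import *
togo(*(np.array([.4958,.041])+.117*np.array([.233,.972])),.240,76.5)"
```

```text
95 127.9 238.3
85 106.1 238.7
75 84.6 235.4
65 57.6 241.9
55 36.2 230.1
45 17.3 214.8
35 1.3 196.3
25 -11.3 175.4
15 -20.1 152.6
8 -23.8 136.0
3 -25.2 123.8
0 -25.5 116.5
-2 -25.5 111.6
t 19.55 pos [0.5343 0.2051 0.2457] yaw 76.44 go [-51.6   0.9   5.8] turn -0.06 F [-0.3 -1.3  0.1] open 0.0004
```

Emit:
jog_arm --rows '[0,-7,0,1,0,0,-10,0,2,0,0,-10,0,2,0,0,-10,0,1,0,0,-7,0,0,0,0,-7,0,0,0,0,-7,0,0,0,0,-7,0,0,0,0,-7,0,1,0,0,-8,0,1,0,0,-8,0,0,0,0,-8,0,-1,0,0,-8,0,-1,0,0,-7,0,0,0]'

```text
time: 20.95
tool_pos: [0.509, 0.0974, 0.2415]
tool_rot: [3.141, -0.0, 1.335]
contact_force: [0.4, 1.3, -0.5]
opening: 0.0006
```

```bash
cat >> h.py <<'E'
def strap():
    s,d=look('side'); S=cloud('side',d); M=np.array([.4958,.041]); hsv=cv2.cvtColor(s,cv2.COLOR_RGB2HSV)
    w=np.stack([(S[...,:2]-M)@[.972,-.233],(S[...,:2]-M)@[.233,.972],S[...,2]],-1)
    m=((hsv[...,0]<8)|(hsv[...,0]>172))&(hsv[...,1]>110)&(w[...,2]>.1)&(abs(w[...,0])<.03)&(abs(w[...,1])<.2)
    q=w[m]; a=np.degrees(np.arctan2(q[:,2]-.114,.105-q[:,1])); r=np.hypot(q[:,2]-.114,.105-q[:,1])
    k=r>.06; print('strap px',k.sum(),'angle med %.1f'%np.median(a[k]),'rmax %.3f'%np.percentile(r,98) )
E
python3 -c "
from h import *
togo(*(np.array([.4958,.041])+.0576*np.array([.233,.972])),.240,76.5); strap()"
```

```text
t 20.95 pos [0.509  0.0974 0.2415] yaw 76.48 go [-0.3  0.3  1.5] turn -0.02 F [ 0.4  1.3 -0.5] open 0.0006
strap px 703 angle med 63.9 rmax 0.169
```

The strap is at 64° as planned. I'll continue the arc down.

Emit:
jog_arm --rows '[0,-11,0,5.5,0,0,-11,0,6,0,0,-9.5,0,7.5,0,0,-9.5,0,7.5,0,0,-8,0,9.5,0,0,-8,0,9.5,0,0,-6,0,10.5,0,0,-6,0,10.5,0,0,-4.5,0,11,0,0,-4.5,0,11,0,0,-2,0,8,0,0,-2,0,8,0,0,-0.5,0,6,0,0,-0.5,0,6,0,0,0,0,4,0,0,0,0,0,0]'

```text
time: 22.6
tool_pos: [0.4895, 0.0175, 0.1203]
tool_rot: [-3.141, -0.0, 1.335]
contact_force: [-0.6, 0.6, 0.4]
opening: 0.0001
```

```bash
python3 -c "
from h import *
togo(*(np.array([.4958,.041])-.0255*np.array([.233,.972])),.1165,76.5); strap()"
```

```text
t 22.60 pos [0.4895 0.0175 0.1203] yaw 76.50 go [-1.2  0.7  3.8] turn -0.00 F [-0.6  0.6  0.4] open 0.0001
strap px 379 angle med 2.5 rmax 0.169
```

Emit:
jog_arm --rows '[0,0,0,1.5,0,0,0,0,1.5,0,0,0,0,1,0,0,0,0,0,0]'

```text
time: 23.05
tool_pos: [0.4898, 0.0174, 0.1168]
tool_rot: [3.141, -0.0, 1.335]
contact_force: [0.5, -0.9, -0.2]
opening: 0.0003
```

Emit:
jog_arm --rows '[0,0,0,0.5,0,0,0,0,0.5,0,0,0,0,0,0]'

```text
time: 23.35
tool_pos: [0.4898, 0.0174, 0.1166]
tool_rot: [3.141, -0.0, 1.335]
contact_force: [-2.7, -0.2, 7.7]
opening: 0.0004
```

The strap is on its stop (z held at 0.1166, 7.7 N up). I'll retreat and check.

Emit:
jog_arm --rows '[0,0,0,-5,0,0,0,0,-15,0,0,0,0,-25,0,0,0,0,-25,0,0,0,0,-25,0,0,0,0,-20,0,0,0,0,-10,0,0,0,0,0,0]'

```text
time: 24.15
tool_pos: [0.4903, 0.0173, 0.2419]
tool_rot: [3.139, -0.0, 1.335]
contact_force: [0.1, 0.1, -0.6]
opening: 0.0004
```

```bash
python3 -c "
from h import *
strap(); print(observe()['contact_force'])
im,_=read_camera('side'); cv2.imwrite('pics/side5.png',cv2.cvtColor(cv2.resize(im[150:350,160:420],None,fx=3,fy=3,interpolation=cv2.INTER_CUBIC),cv2.COLOR_RGB2BGR))"
```

```text
strap px 621 angle med 1.5 rmax 0.168
[-0.65321959 -0.00934715 -0.65046107]
```

View pics/side5.png

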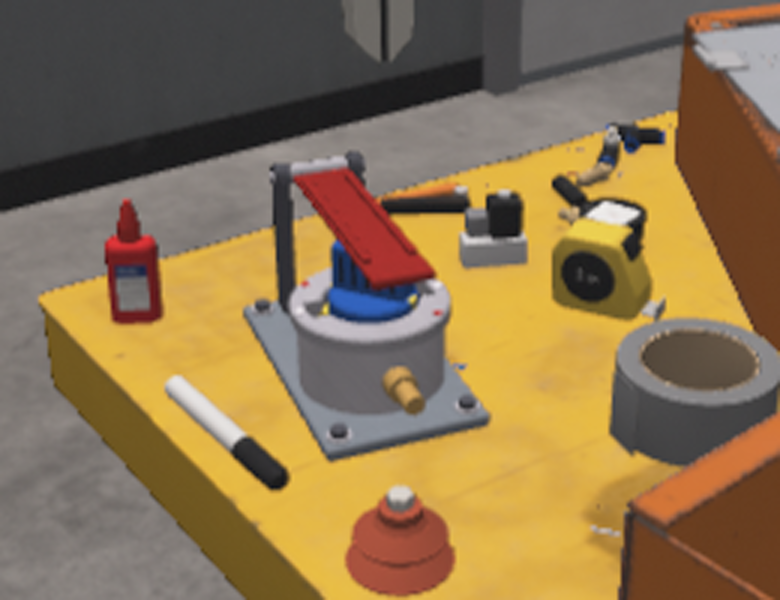

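The strap lies level over the seated filter at crop (365,225), and the bystanders stand where they were. Handing in.

```bash
python3 -c "
from h import *
print(hand_in(), observe()['time'])"
```

```text
the job is handed in; nothing more can be done
the job is handed in; nothing more can be done
```

The filter is locked in its housing with the strap closed over it, and the job was handed in at about 24 s of the 67 s allowed. `hand_in()` gives no verdict.

- **Resting on the rim:** I set the filter down about 15° before the notches. The highest force I read was 14 N upward, against the 60 N limit.
- **Dropping in and locking:** It dropped in at the notch angle and went down to within about half a millimetre of the expected floor height. I turned it clockwise until the tool had gone 46° past the notches and the torque rose to 0.32 N m, which I took as the stop. I read that angle from the gripper while it held the bar, and did not measure it again from a picture after letting go.
- **Strap:** I pushed it down to its stop with 7.7 N. After the arm backed off, the side camera's depth gave 1.5°, of which about 1.3° comes from measuring the strap's top face. The limit is 0.08 rad (4.6°).
- **Bystanders:** They look unmoved in the side-camera picture, but I did not measure them again. The arm is clear of everything, and its force reading is near zero.

One reading disagreed: before I touched the strap it measured about 1.69 rad open, not the 1.95 rad given. I felt no contact that would explain it, and it made no difference to closing it.

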